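# Try a serviced garage-door latch lock with its key and hold the latch drawn back

### The job

The garage-door lock mounted on the offcut of door has just been serviced and has to be tried: swing its keyhole cover well aside, take the key with the oblong head from the wooden key block (leave the round-headed key where it is), and push it straight down into the keyhole until it is fully home, working it past the sticky pins. Then turn it a quarter turn clockwise against the spring so that the latch tongue is drawn into the case, and finish while still gripping the key and holding it turned; do not let go.

Things in the scene. Friction and masses are not known exactly. Their poses are not given: they have to be found in the camera images.
- lock: rim latch lock, fixed: plywood offcut 130 x 150 x 18 mm (its x, y, z), dark steel case 72 x 90 mm on it (top 48 mm above the worktop), steel keyhole plate 30 x 58 mm on the case. Origin: centre of the plywood's underside, on the worktop; z up. In this frame the keyhole is at (0, -30, 53) mm, the cover's pivot at (0, -4, 53) mm; a brass latch tongue sticks out towards -y.
- keyhole (a point): centre of the keyhole mouth in the plate's upper face, 53 mm above the worktop; axes as the lock's. A slot 10.4 mm along y, 4.4 mm along x, 2 mm chamfer, plate 5 mm thick; below it a barrel with the same slot, 4 mm wide, deep enough for the blade. Two sticky sprung pins stand in it 13 and 19.5 mm down; they yield to a push of 5 to 12 N, rocking the key a few degrees helps.
- cover_pivot (a point): pivot (vertical axis) of the keyhole cover, in the face of the keyhole plate, 26 mm from the keyhole towards the lock's +y
- cover_knob (a point): top centre of the upright knob (9 mm across, 13 mm tall, top 16.6 mm above the keyhole plate) on the free end of the keyhole cover, 38 mm from the pivot. The cover is a flat steel flap 17 mm wide, 3 mm thick, lying on the keyhole plate; shut, it hides the keyhole.
- cover (a joint): angle of the keyhole cover, rad: 0 shut (knob towards the lock's -y from the pivot), grows anticlockwise seen from above (knob swings towards the lock's +x), stop at 1.9. Turns easily (under 1 N at the knob) and stays where it is left. The keyhole is fully clear from about 1.0.
- barrel (a joint): angle of the lock barrel, rad: 0 at rest, where the key goes in; grows clockwise seen from above; stop at 1.62. A spring turns it back (0.02 N m at rest, 0.09 N m at a quarter turn). The key has about 7 degrees of play in it, so turn the hand about 10 to 15 degrees beyond a quarter turn.
- latch (a joint): how far the latch tongue is drawn into the case, m: 0 out, 0.0126 flush with the edge strip, 0.0149 at a quarter turn of the barrel, which drives it
- key_block: wooden block 46 x 136 x 36 mm (its x, y, z) with three loose key slots in a row along its y, at -45, 0 and +45 mm; origin: centre of its underside, on the worktop. It cannot move.
- latch_key: key to use, upright, blade down in an end slot of the block. Origin on its axis at the underside of its collar (36 mm above the worktop while in the block); z up, y along the blade's width. Upwards: steel collar 14 mm across, 6 mm high; oblong black head 9 mm thick (x), 26 mm wide (y), from 6 to 44 mm. Downwards: round neck 3.8 mm across, 7 mm long, then the flat blade. 50 g.
- key_tip (a point): pointed end of that key's blade, 29 mm below the key's origin. The blade is 3 mm thick (x) and 9 mm wide (y), alike both ways round. The lock is made to turn only with the key fully home: collar down on the plate, so that the round neck stands in the keyhole plate.
- round_key: another key, in the other end slot, round black head 30 mm across, 8 mm thick (top 35 mm above its collar's underside); same kind of blade and origin. To be left where it is.
There are look-alikes about, which are no part of the job. Of the things that look like the lock, the larger one is meant.

How it is judged:
By the outcome, as a careful person would: the job done as asked, in the order asked, and still so for the second after the job is handed in, while the arm keeps its last pose, push and grip.
It also fails if it takes over 58 s, if anything falls off the work surface, if the arm or the gripper's body presses on something with over 40 N, if the wrist force passes 120 N, or if a joint passes its speed limit or range.

### The arm

A 6-joint arm with a two-finger parallel gripper is mounted at the origin on a cart in front of the work surface, level with it; the furniture and walls round the work are solid. World frame = base frame: x ahead of the robot, y to its left, z up, the work surface at z = 0. Lengths are in m, angles in rad, forces in N, time in s.
With the tool pointing down it reaches from about 0.25 to 0.775 m from the base axis. Payload 4 kg.
Tool frame: the origin (TCP) lies between the finger pads; the fingertips stand 14 mm ahead of it and the grasp point (between the pads) lies 5 mm behind it; z points along the fingers, y is the line along which they close (so a half turn about z gives the same grasp; the last joint's range is limited). The gripper opens to 94 mm and grips with 3 to 60 N. Pads are 16 mm wide; open, the fingers measure 119 mm over their backs; the gripper's body (75 mm by 177 mm) begins 78 mm behind the grasp point.
Start: joints at [1.109, 0.087, 1.371, -0, 1.684, -0.103], TCP at [0.193, 0.515, 0.22] pointing down, gripper open.
Joint ranges: [-3.1, 3.1], [-0.76, 2.03], [0.27, 2.55], [-1.08, 4.22], [0.17, 2.65], [-2.57, 2.57]. Speed limits (rad/s): [2.79, 2.79, 3.14, 3.14, 3.14, 3.14].

### API

Orientations are given as [roll, pitch, yaw] about the fixed x, y, z axes, in that order (R = Rz(yaw) Ry(pitch) Rx(roll)).
In Python, from bench import robot, snapshot gives the robot as it stands.
- The arm moves only by the tool carry_out, never from a script. Its argument "motion" is text: rows parted by semicolons, each of 4 numbers parted by spaces: the shift along the tool's x, y, z each as a share of 0.15 m, from -1 to 1, then the turn about the tool's z as a share of 180 degrees, from -1 to 1. A call has exactly 8 rows; each row is the pose to reach, as a shift and turn from the pose commanded when the call began, along the tool's axes at that moment, turning the shorter way round; what a row does not reach only later rows make up. A row lasts 1/10 s, in which the tool goes at most 50 mm and 8.59 degrees, less where a joint would pass 70% of its speed; a pose out of reach is approached as far as the arm can. A call with a number of a shift or a turn outside -1 to 1 is refused whole. A call with a gripper value outside its range is refused whole. "grip" is the opening, from -1 (shut) to 1 (fully open), set as the call begins (left out, the last holds). The fingers move at their own pace and stop on an object; the grip force is fixed at half the most. Time passes only in rows, so rows that repeat a pose let the fingers close, or fill a call up. It gives the time, the measured TCP pose, the force, the opening and the grip force at its end, in the units of the state.
- robot.get_obs(): the state, without advancing time (a new reading comes with each control period).
- snapshot(name): name is "scene" or "top"; returns a dict with "image" (400x640x3 uint8, red, green, blue), "fx", "fy", "cx", "cy" (pixels), "pose" (4x4, takes a point from camera to world coordinates). Camera axes: x right, y up, looking along -z (the intrinsics and any distortion apply to the point x, -y, -z); pixel columns grow to the right and rows downward; lengths in m; the calibration is good to about 2 mm. A picture is of the moment at which its call begins. There is no depth.
- robot.close_job(): hands the job in; it is judged then, once.
The state is a dict: "time": time; "joint_positions": joint angles; "qvel": joint speeds; "joint_torque": joint torques, N m; "tool_pos": TCP position; "ee_rot": TCP orientation; "wrist_force": force on the tool from outside, world axes, zero at the start; "wrist_torque": the same for the moment, N m; "width": finger opening in m; "finger_force": force on a finger pad.
Only numpy, scipy, OpenCV 4.12 (cv2) and the standard library are available. Lean on these libraries where they do the work, as an engineer would, in place of code of your own. Each camera call takes 0.05 s, during which the arm holds its last target. There are 200 camera calls.

## Working session

There is one attempt and no reset: what is moved stays moved. The work goes in short steps, Python scripts to look and compute and a tool call to move; the robot and the scene stay as the last step left them, time stands still between calls to the robot, and variables do not carry over. Pictures are saved under pics/ and viewed, at most 12 in all, crops included, and the job is handed in when it is done.

Besides the shell and the picture viewer there is one more tool, called as name(argument=value, ...) on one line, values as JSON. carry_out: Moves the arm, as the interface text tells. Shift numbers are shares of 0.15 m and turn numbers shares of 180 degrees, none past 1 either way. Its arguments: {"type":"object","properties":{"motion":{"type":"string"},"grip":{"type":"number"}},"required":["motion"]}

```bash
mkdir -p pics
cat > h.py <<'E'
import numpy as np,cv2
from bench import robot,snapshot
def snap(n,f):
    s=snapshot(n); cv2.imwrite(f'pics/{f}.png',s['image'][:,:,::-1]); np.save(f'pics/{f}.npy',s,allow_pickle=True); return s
def load(f): return np.load(f'pics/{f}.npy',allow_pickle=True).item()
def ray(s,u,v):
    T=np.array(s['pose']); d=np.array([(u-s['cx'])/s['fx'],-(v-s['cy'])/s['fy'],-1.]); return T[:3,3],T[:3,:3]@d
def onz(s,u,v,z):
    o,d=ray(s,u,v); return o+d*(z-o[2])/d[2]
def proj(s,p):
    T=np.array(s['pose']); c=T[:3,:3].T@(np.array(p)-T[:3,3]); return s['cx']+s['fx']*c[0]/-c[2], s['cy']-s['fy']*c[1]/-c[2]
E
python3 - <<'E'
from h import *
a=snap('top','t0');b=snap('scene','s0')
for s in(a,b): print({k:v for k,v in s.items() if k!='image'})
print(robot.get_obs())
E
```

```text
{'fx': 371.862293409065, 'fy': 371.862293409065, 'cx': 317.894959141287, 'cy': 202.62737894646838, 'pose': array([[ 0.02351168,  0.99796573, -0.05925881,  0.48754675],
       [-0.99933794,  0.02181508, -0.02911659,  0.30266593],
       [-0.02776463,  0.05990416,  0.99781793,  0.93625012],
       [ 0.        ,  0.        ,  0.        ,  1.        ]])}
{'fx': 418.14690743434545, 'fy': 418.14690743434545, 'cx': 314.7115312384222, 'cy': 194.91230098258637, 'pose': array([[-0.75330617,  0.44412343, -0.48506101,  0.12166551],
       [-0.65744151, -0.48909038,  0.57320264,  0.79094387],
       [ 0.01733405,  0.75069633,  0.66041998,  0.62545905],
       [ 0.        ,  0.        ,  0.        ,  1.        ]])}
{'time': 0.1, 'joint_positions': array([ 1.10888531e+00,  8.78637724e-02,  1.37207190e+00, -1.93069601e-05,
        1.68359944e+00, -1.03093981e-01]), 'qvel': array([-0.00143757, -0.001592  , -0.00377747,  0.00014532,  0.00084177,
       -0.0019718 ]), 'joint_torque': array([ 2.62489317e-03, -3.41253090e+01, -3.03300476e+01,  7.20177172e-02,
        3.04081512e-02, -7.69633539e-05]), 'tool_pos': array([0.1929433 , 0.51455601, 0.2184465 ]), 'ee_rot': array([-3.13965854e+00, -1.80814393e-04,  2.78277329e+00]), 'wrist_force': array([-0.10125629, -0.06802874,  0.87144418]), 'wrist_torque': array([ 0.01179775,  0.03447415, -0.0181774 ]), 'finger_force': 0.0, 'width': 0.09423287387084804}
```

View pics/t0.png

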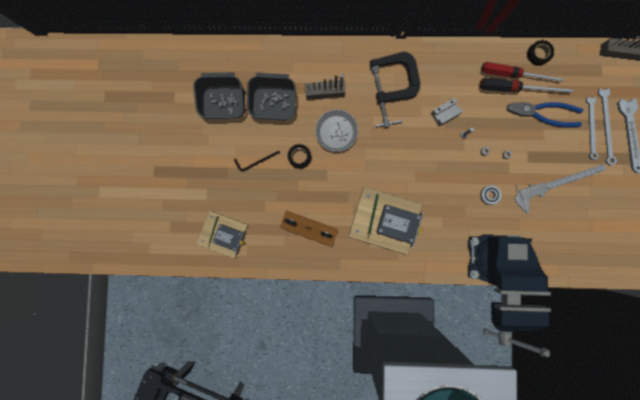

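View pics/s0.png

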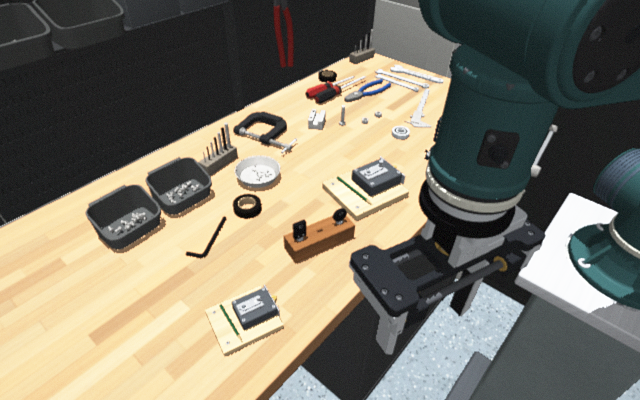

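Larger lock is at top (387,222) and scene (370,182); the smaller look-alike is at top (224,236). The block is at top (310,228). In the scene view the oblong head looks to be the left one, about (299,230), and the round one right, about (340,215). I'll confirm this with one enlarged composite.

Run:
```python
from h import *
t=load('t0')['image'][:,:,::-1];s=load('s0')['image'][:,:,::-1]
c=lambda im,x,y,w,h:cv2.resize(im[y:y+h,x:x+w],(400,300),interpolation=cv2.INTER_CUBIC)
o=np.vstack([np.hstack([c(t,345,182,88,66) ,c(t,270,200,80,60)]),np.hstack([c(s,315,145,100,75),c(s,275,195,88,66)])])
cv2.imwrite('pics/c1.png',o)
```

```text
(no output)
```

View pics/c1.png

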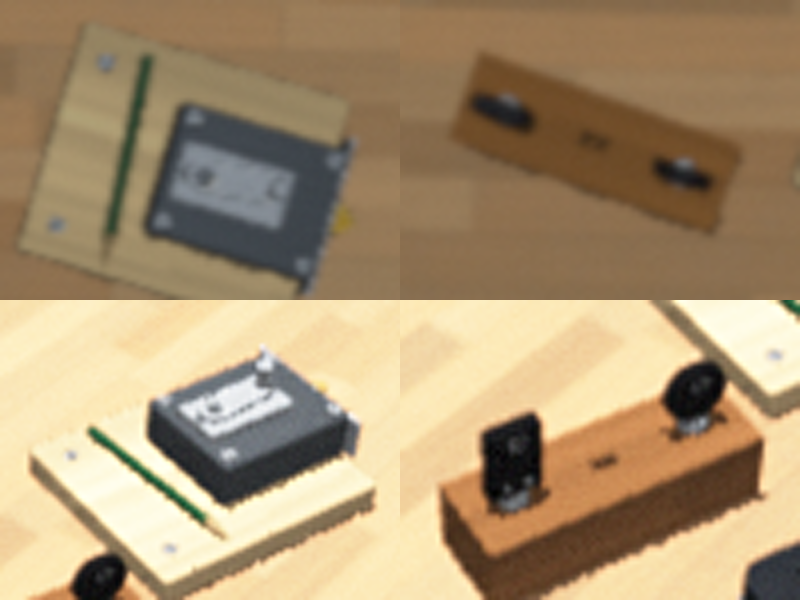

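Top-left: the larger lock, with shut cover and brass tongue to the right, so its −y points right and slightly down. In the right-hand crops the oblong head is the left one, top (290.6,222) and scene (300,228). The round head is at top (326,234), scene (343,215). Next I'll fit poses from the corners in both views.

```bash
cat >> h.py <<'E'
from scipy.optimize import least_squares
def fit(obs,x0,views):
    # obs: (view, local xyz m, u, v)
    def w(p,l): c,s_=np.cos(p[2]),np.sin(p[2]); return np.array([p[0]+c*l[0]-s_*l[1],p[1]+s_*l[0]+c*l[1],l[2]])
    f=lambda p:np.concatenate([np.array(proj(views[v],w(p,l)))-(a,b) for v,l,a,b in obs])
    r=least_squares(f,x0,loss='soft_l1'); return r.x,f(r.x).reshape(-1,2).round(1),lambda l:w(r.x,l)
E
python3 - <<'E'
from h import *
V={'t':load('t0'),'s':load('s0')}
T=lambda x,y:(345+x/4.545,182+y/4.545); S=lambda x,y:(315+x/4,145+(y-300)/4)
L=[('t',(-.065 if 0 else .065,.075,.018),*T(85,22)),('t',(.065,-.075,.018),*T(350,97)),('t',(-.065,.075,.018),*T(18,248)),
('t',(.015,-.0+0.011,.053),*T(180,138)),('t',(.015,-.047,.053),*T(297,172)),('t',(-.015,-.047,.053),*T(283,228)),('t',(-.015,.011,.053),*T(167,197)),
('s',(.065,.075,.018),*S(30,457)),('s',(-.065,.075,.018),*S(165,585)),('s',(-.065,-.075,.018),*S(375,490))]
p,r,w=fit(L,[.46,.13,0],V);print('lock',p,'\n',r.T,'\nkeyhole',w((0,-.03,.053)),'pivot',w((0,-.004,.053)),'knob',w((0,-.042,.0696)))
T=lambda x,y:(270+(x-400)/5,200+y/5); S=lambda x,y:(275+(x-400)/4.545,195+(y-300)/4.545)
B=[('t',(.023,.068,.036),*T(482,52)),('t',(.023,-.068,.036),*T(742,155)),('t',(-.023,-.068,.036),*T(715,235)),('t',(-.023,.068,.036),*T(453,135)),
('s',(.023,.068,.036),*S(440,487)),('s',(-.023,.068,.036),*S(492,557)),('s',(-.023,-.068,.036),*S(765,435))]
p,r,w=fit(B,[.44,.34,0],V);print('block',p,'\n',r.T,'\nslot+',w((0,.045,.036)),'slot-',w((0,-.045,.036)))
print('keytop',onz(V['t'],*T(503,110),.075), onz(V['s'],*S(511,425),.08))
print(proj(V['t'],w((0,.045,.06))),proj(V['s'],w((0,.045,.036))))
for n in('t','s'):
  q=w((0,.045,.075)) if n=='t' else w((0,.045,.08)); print(n,q)
E
```

```text
lock [ 0.50222811  0.16271227 -0.2693535 ] 
 [[-0.2  0.3 -0.5  0.3 -1.7 -2.1 -0.4 -0.2  1.1  1.5]
 [-0.5  0.4  0.3  0.3 -0.1 -0.2 -0.5 -2.5 -1.  -2.3]] 
keyhole [0.49424487 0.13379397 0.053     ] pivot [0.50116368 0.15885649 0.053     ] knob [0.49105157 0.12222665 0.0696    ]
block [ 0.47807775  0.34936558 -0.32227194] 
 [[-0.6  0.2 -0.9 -1.3  0.4  0.4  0.8]
 [-0.4 -2.   0.   0.8 -1.2 -0.7  0.3]] 
slot+ [0.49233026 0.39204891 0.036     ] slot- [0.46382524 0.30668226 0.036     ]
keytop [0.49232573 0.39003437 0.075     ] [0.49265551 0.39416795 0.08      ]
(np.float64(290.39071881444437), np.float64(222.02852568399004)) (np.float64(300.45851665180163), np.float64(238.30727790991534))
t [0.49233026 0.39204891 0.075     ]
s [0.49233026 0.39204891 0.08      ]
```

```bash
cat >> h.py <<'E'
def plan(wps):
    # end shift/turn shares of each call for waypoints (x,y,z,yaw), from the measured pose
    o=robot.get_obs(); p=np.array(o['tool_pos']); yaw=o['ee_rot'][2]
    for *q,y in wps:
        c,s=np.cos(yaw),np.sin(yaw); d=np.array(q)-p
        t=(yaw-y+np.pi)%(2*np.pi)-np.pi
        v=np.array([c*d[0]+s*d[1],s*d[0]-c*d[1],-d[2]])/.15
        print(np.round(v,3),round(t/np.pi,3),'' if max(abs(v))<1 and abs(t)<1.19 else 'TOO FAR'); p=np.array(q); yaw=y
E
python3 - <<'E'
from h import *
plan([(.29,.385,.21,2.3),(.39,.255,.18,1.8),(.491,.122,.14,1.301),(.491,.122,.075,1.301)])
E
```

```text
[-0.909 -0.581  0.056] 0.154 
[-1.09 -0.08  0.2 ] 0.159 TOO FAR
[-1.016  0.454  0.267] 0.159 TOO FAR
[0.    0.    0.433] 0.0
```

carry_out(motion="-0.2 -0.12 0 0.04; -0.4 -0.24 0 0.08; -0.6 -0.38 0 0.12; -0.8 -0.5 0 0.15; -0.95 -0.58 0 0.19; -0.95 -0.58 0 0.23; -0.95 -0.58 0 0.23; -0.95 -0.58 0 0.23", grip=-0.4)

```text
time: 0.9
tool_pos: [0.2958, 0.3834, 0.2191]
ee_rot: [-3.141, 0.0, 2.063]
wrist_force: [0.3, 0.6, 0.1]
width: 0.0333
finger_force: 0.0
```

Run:
```python
from h import *
plan([(.39,.255,.20,1.7),(.48,.14,.14,1.301),(.491,.122,.110,1.301)])
```

```text
[-1.051  0.149  0.127] 0.116 TOO FAR
[-0.838  0.496  0.4  ] 0.127 
[-0.096  0.103  0.2  ] 0.0
```

carry_out(motion="-0.25 0.04 0 0.04; -0.5 0.08 0.03 0.08; -0.75 0.12 0.06 0.12; -1 0.15 0.12 0.16; -1 0.15 0.12 0.2; -1 0.15 0.12 0.242; -1 0.15 0.12 0.242; -1 0.15 0.12 0.242")

```text
time: 1.7
tool_pos: [0.3861, 0.2621, 0.2014]
ee_rot: [-3.141, 0.0, 1.305]
wrist_force: [-0.5, -0.4, 0.5]
width: 0.0282
finger_force: 0.0
```

Run:
```python
from h import *
plan([(.491,.122,.110,1.301),(.491,.122,.075,1.301)])
```

```text
[-0.718  0.92   0.609] 0.001 
[0.    0.    0.233] 0.0
```

carry_out(motion="-0.18 0.23 0.1 0; -0.36 0.46 0.2 0; -0.54 0.69 0.35 0; -0.72 0.92 0.5 0; -0.72 0.92 0.6 0; -0.72 0.92 0.6 0; -0.72 0.92 0.6 0; -0.72 0.92 0.6 0")

```text
time: 2.5
tool_pos: [0.4909, 0.1218, 0.1129]
ee_rot: [3.139, -0.001, 1.303]
wrist_force: [0.5, -0.1, -1.1]
width: 0.028
finger_force: 0.0
```

Run:
```python
from h import *
a=snap('top','t1');b=snap('scene','s1')
c=lambda im,x,y,w,h:cv2.resize(im[y:y+h,x:x+w],(400,400),interpolation=cv2.INTER_CUBIC)
cv2.imwrite('pics/c2.png',np.hstack([c(a['image'],355,175,80,80),c(b['image'],330,120,100,100)])[:,:,::-1])
plan([(.491,.122,.110,1.301),(.491,.122,.075,1.301)])
```

```text
[0.002 0.    0.02 ] 0.0 
[0.    0.    0.233] 0.0
```

View pics/c2.png

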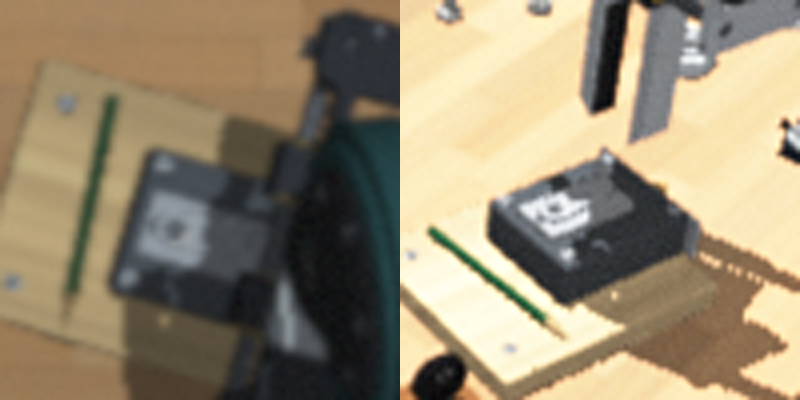

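Run:
```python
from h import *
V={'t':load('t0'),'s':load('s0')}
c,s=np.cos(-.269),np.sin(-.269)
w=lambda l:(.5022+c*l[0]-s*l[1],.1627+s*l[0]+c*l[1],l[2])
for n,l in dict(knobtop=(0,-.042,.0696),knobbase=(0,-.042,.056),hole=(0,-.03,.053),pivot=(0,-.004,.053)).items(): print(n,np.round(proj(V['t'],w(l)),1),np.round(proj(V['s'],w(l)),1))
o=robot.get_obs()['tool_pos']; print('tip',proj(V['s'],o-[0,0,.014]))
k=lambda f,g,x,y,ww,h:cv2.resize(load(f)['image'][y:y+h,x:x+ww],(400,400),interpolation=cv2.INTER_CUBIC)
a=k('t0','',370,190,60,60);b=k('s0','',345,145,60,60)
cv2.imwrite('pics/c3.png',np.hstack([a,b])[:,:,::-1])
```

```text
knobtop [406.3 225.3] [383.  161.7]
knobbase [405.1 225.3] [382.2 166.6]
hole [399.9 223.8] [377.9 169.4]
pivot [389.3 220.6] [368.9 173.2]
tip (np.float64(384.8407722307295), np.float64(150.79691387729605))
```

View pics/c3.png

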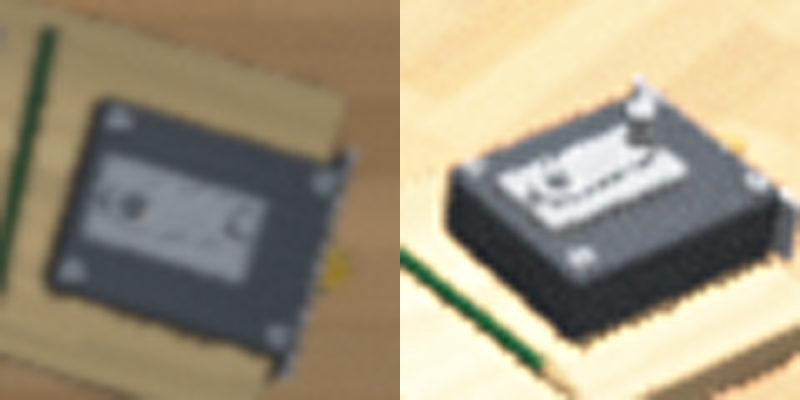

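The knob is at scene (381,161) and top (406,224), and the pivot at scene (369,172) and top (390,221). All lie within 2 px of prediction, so I'm descending around the knob.

carry_out(motion="0 0 0.05 0; 0 0 0.1 0; 0 0 0.15 0; 0 0 0.2 0; 0 0 0.25 0; 0 0 0.25 0; 0 0 0.25 0; 0 0 0.25 0")

```text
time: 3.4
tool_pos: [0.4908, 0.1207, 0.0743]
ee_rot: [3.141, -0.0, 1.3]
wrist_force: [-0.0, 0.8, 1.1]
width: 0.0278
finger_force: 0.0
```

carry_out(motion="0 0 0 0; 0 0 0 0; 0 0 0 0; 0 0 0 0; 0 0 0 0; 0 0 0 0; 0 0 0 0; 0 0 0 0", grip=-0.75)

```text
time: 4.2
tool_pos: [0.4905, 0.1208, 0.074]
ee_rot: [3.142, -0.0, 1.3]
wrist_force: [0.7, -0.2, 0.8]
width: 0.0118
finger_force: 0.3
```

carry_out(motion="0.003 0.038 0 -0.046; 0.011 0.072 0 -0.093; 0.024 0.108 0 -0.139; 0.041 0.139 0 -0.186; 0.065 0.169 0 -0.232; 0.09 0.194 0 -0.279; 0.121 0.216 0 -0.325; 0.152 0.232 0 -0.37")

```text
time: 5.0
tool_pos: [0.5298, 0.1329, 0.0735]
ee_rot: [-3.14, -0.0, 2.468]
wrist_force: [0.2, -0.4, 0.3]
width: 0.0115
finger_force: 0.6
```

carry_out(motion="0.002 0.033 0 -0.041; 0.009 0.065 0 -0.083; 0.02 0.099 0 -0.127; 0.02 0.099 0 -0.127; 0.02 0.099 0 -0.127; 0.02 0.099 0 -0.127; 0.02 0.099 0 -0.127; 0.02 0.099 0 -0.127")

```text
time: 5.8
tool_pos: [0.537, 0.1467, 0.074]
ee_rot: [3.141, -0.0, 2.861]
wrist_force: [0.7, 0.5, -0.4]
width: 0.0124
finger_force: 0.0
```

carry_out(motion="0 0 0 0; 0 0 0 0; 0 0 0 0; 0 0 -0.1 0; 0 0 -0.3 0; 0 0 -0.6 0; 0 0 -0.6 0; 0 0 -0.6 0", grip=-0.5)

```text
time: 6.6
tool_pos: [0.5383, 0.147, 0.1669]
ee_rot: [3.139, 0.005, 2.861]
wrist_force: [-0.5, -0.5, -0.4]
width: 0.023
finger_force: 0.0
```

Run:
```python
from h import *
plan([(.51,.25,.19,2.0),(.4923,.392,.19,1.249),(.4923,.392,.105,1.249)])
```

```text
[ 0.371  0.608 -0.154] 0.274 
[ 0.91   0.287 -0.   ] 0.239 
[0.    0.    0.567] 0.0
```

carry_out(motion="0.08 0.13 -0.1 0.04; 0.16 0.27 -0.15 0.08; 0.24 0.4 -0.15 0.12; 0.32 0.5 -0.15 0.16; 0.37 0.61 -0.15 0.2; 0.37 0.61 -0.15 0.24; 0.37 0.61 -0.15 0.274; 0.37 0.61 -0.15 0.274")

```text
time: 7.4
tool_pos: [0.5082, 0.25, 0.1849]
ee_rot: [-3.138, -0.0, 2.001]
wrist_force: [0.1, -0.0, -0.3]
width: 0.0234
finger_force: 0.0
```

carry_out(motion="0.2 0.06 0 0.04; 0.4 0.12 0 0.08; 0.6 0.18 0 0.12; 0.8 0.25 0 0.16; 0.91 0.29 0 0.2; 0.91 0.29 0 0.24; 0.91 0.29 0 0.24; 0.91 0.29 0 0.24")

```text
time: 8.2
tool_pos: [0.4916, 0.3918, 0.1857]
ee_rot: [-3.141, 0.001, 1.25]
wrist_force: [0.0, -0.2, -0.2]
width: 0.0239
finger_force: 0.0
```

Run:
```python
from h import *
a=snap('top','t2');b=snap('scene','s2')
c=lambda im,x,y,w,h:cv2.resize(im[y:y+h,x:x+w],(400,400),interpolation=cv2.INTER_CUBIC)
cv2.imwrite('pics/c4.png',np.vstack([np.hstack([c(a['image'],370,190,60,60),c(b['image'],345,145,60,60)])])[:,:,::-1])
cv2.imwrite('pics/c4.png',np.hstack([cv2.imread('pics/c4.png')[:,:],])) 
print(robot.get_obs()['tool_pos'])
plan([(.4923,.392,.15,1.249),(.4923,.392,.07,1.249)])
```

```text
[0.49179283 0.39168065 0.18620351]
[0.003 0.003 0.241] -0.0 
[0.    0.    0.533] 0.0
```

View pics/c4.png

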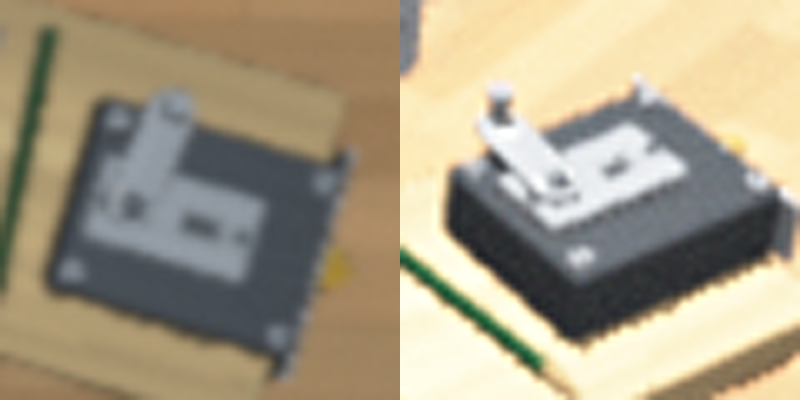

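Cover now stands at about 1.5 rad. Keyhole is clear at top (400.3,223.3) and scene (377.6,169.5), within 0.5 px of the fit. Descending on the oblong key.

carry_out(motion="0 0 0.2 0; 0 0 0.4 0; 0 0 0.55 0; 0 0 0.65 0; 0 0 0.72 0; 0 0 0.78 0; 0 0 0.82 0; 0 0 0.82 0")

```text
time: 9.1
tool_pos: [0.4917, 0.3922, 0.0632]
ee_rot: [-3.141, 0.0, 1.247]
wrist_force: [-1.3, 0.1, -0.2]
width: 0.0237
finger_force: 0.0
```

carry_out(motion="0 0 0 0; 0 0 0 0; 0 0 0 0; 0 0 0 0; 0 0 0 0; 0 0 0 0; 0 0 0 0; 0 0 0 0", grip=-1)

```text
time: 9.9
tool_pos: [0.4928, 0.3924, 0.0644]
ee_rot: [3.139, -0.002, 1.246]
wrist_force: [3.9, -1.4, 3.5]
width: 0.0087
finger_force: 30.0
```

Run:
```python
from h import *
o=robot.get_obs();print(o['tool_pos'],o['ee_rot'],o['wrist_force'],o['width'],o['finger_force'])
b=snap('scene','s3')
cv2.imwrite('pics/c5.png',cv2.resize(b['image'][180:270,250:370],(640,480),interpolation=cv2.INTER_CUBIC)[:,:,::-1])
```

```text
[0.49278452 0.39243019 0.06440774] [ 3.13945239e+00 -1.57629352e-03  1.24636407e+00] [ 3.88400659 -1.42588823  3.51636388] 0.00870877731081001 29.976255297660828
```

View pics/c5.png

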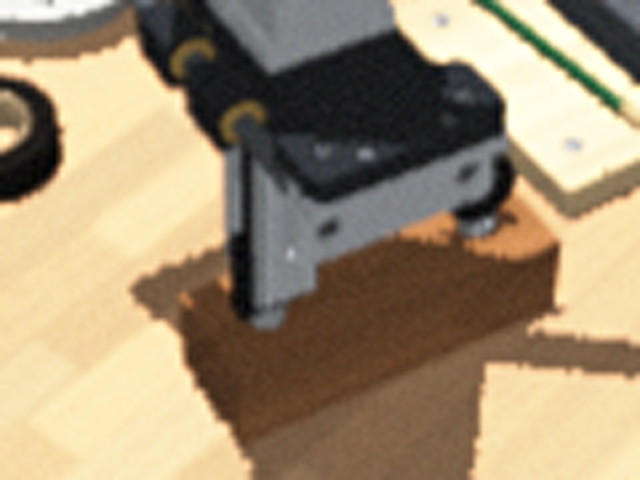

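carry_out(motion="0 0 -0.07 0; 0 0 -0.14 0; 0 0 -0.25 0; 0 0 -0.4 0; 0 0 -0.6 0; 0 0 -0.6 0; 0 0 -0.6 0; 0 0 -0.6 0")

```text
time: 10.75
tool_pos: [0.4902, 0.3917, 0.1506]
ee_rot: [-3.138, 0.004, 1.247]
wrist_force: [-0.0, 0.2, -1.2]
width: 0.0087
finger_force: 30.0
```

Run:
```python
from h import *
plan([(.492,.262,.155,1.301),(.4942,.1338,.145,1.301)])
```

```text
[-0.816  0.287 -0.029] -0.017 
[-0.82   0.242  0.067] 0.0
```

carry_out(motion="-0.15 0.05 -0.02 -0.017; -0.3 0.1 -0.03 -0.017; -0.5 0.17 -0.03 -0.017; -0.7 0.24 -0.03 -0.017; -0.82 0.29 -0.03 -0.017; -0.82 0.29 -0.03 -0.017; -0.82 0.29 -0.03 -0.017; -0.82 0.29 -0.03 -0.017")

```text
time: 11.55
tool_pos: [0.4932, 0.2626, 0.1569]
ee_rot: [-3.14, 0.0, 1.301]
wrist_force: [-0.2, -1.0, 0.0]
width: 0.0085
finger_force: 30.0
```

carry_out(motion="-0.15 0.05 0 0; -0.3 0.1 0 0; -0.5 0.15 0 0; -0.7 0.2 0 0; -0.82 0.24 0 0; -0.82 0.24 0 0; -0.82 0.24 0 0; -0.82 0.24 0 0")

```text
time: 12.35
tool_pos: [0.4955, 0.135, 0.1578]
ee_rot: [-3.141, -0.001, 1.302]
wrist_force: [-0.3, -0.6, -0.1]
width: 0.0085
finger_force: 30.0
```

Run:
```python
from h import *
o=robot.get_obs();print(o['tool_pos'],o['ee_rot'],o['wrist_force'],o['width'],o['finger_force'])
b=snap('scene','s4'); a=snap('top','t4')
x,y=340,115
cv2.imwrite('pics/c6.png',cv2.resize(b['image'][y:y+75,x:x+100],(800,600),interpolation=cv2.INTER_CUBIC)[:,:,::-1])
p=np.array(o['tool_pos'])
for z in(-.0284,-.0574): q=p+[0,0,z]; print(proj(b,q),[ (proj(b,q)[0]-x)*8,(proj(b,q)[1]-y)*8])
```

```text
[0.49551807 0.13499088 0.15780214] [-3.14109819e+00 -5.70994960e-04  1.30155611e+00] [-0.29204129 -0.5902624  -0.13179364] 0.00854605436204059 29.981467723846436
(np.float64(381.3485502407858), np.float64(140.82418122244178)) [np.float64(330.7884019262865), np.float64(206.59344977953424)]
(np.float64(379.70442651901976), np.float64(152.0387802801631)) [np.float64(317.6354121521581), np.float64(296.3102422413049)]
```

View pics/c6.png

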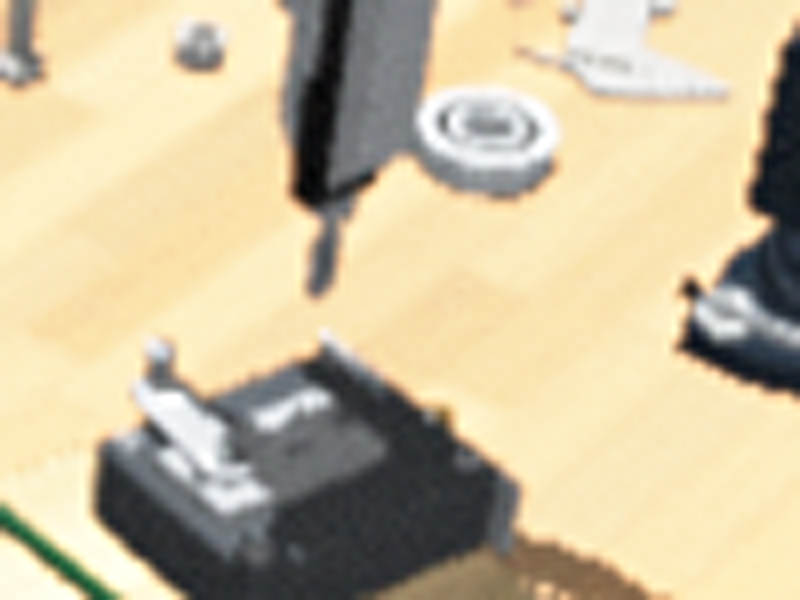

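Tip hangs at crop (316,296), against a predicted (318,296): upright and where it should be. Now down to just above the hole.

carry_out(motion="-0.01 -0.003 0.06 0; -0.01 -0.003 0.12 0; -0.01 -0.003 0.18 0; -0.01 -0.003 0.23 0; -0.01 -0.003 0.27 0; -0.01 -0.003 0.29 0; -0.01 -0.003 0.29 0; -0.01 -0.003 0.29 0")

```text
time: 13.25
tool_pos: [0.495, 0.1324, 0.1148]
ee_rot: [3.141, -0.0, 1.3]
wrist_force: [-0.1, 0.9, -0.6]
width: 0.0087
finger_force: 30.0
```

carry_out(motion="0 0 0.01 0; 0 0 0.02 0; 0 0 0.03 0; 0 0 0.04 0; 0 0 0.05 0; 0 0 0.06 0; 0 0 0.07 0; 0 0 0.07 0")

```text
time: 14.05
tool_pos: [0.4948, 0.1326, 0.1039]
ee_rot: [3.141, -0.001, 1.3]
wrist_force: [0.9, 0.9, -0.5]
width: 0.0086
finger_force: 30.0
```

Tip is 6.5 mm below the plate face with almost no force, so it has entered. Pushing on to the pins.

carry_out(motion="0 0 0.015 0; 0 0 0.03 0; 0 0 0.045 0; 0 0 0.06 0; 0 0 0.075 0; 0 0 0.085 0; 0 0 0.085 0; 0 0 0.085 0")

```text
time: 14.85
tool_pos: [0.4953, 0.1328, 0.0917]
ee_rot: [3.14, -0.002, 1.3]
wrist_force: [2.0, 4.7, 2.4]
width: 0.0088
finger_force: 30.0
```

carry_out(motion="0.005 0 0.015 0.012; 0.005 0 0.03 -0.012; 0.005 0 0.045 0.012; 0.005 0 0.055 -0.012; 0.005 0 0.065 0.012; 0.005 0 0.075 -0.012; 0.005 0 0.08 0; 0.005 0 0.08 0")

```text
time: 15.65
tool_pos: [0.4955, 0.1331, 0.0812]
ee_rot: [3.14, -0.001, 1.299]
wrist_force: [-2.0, 2.8, 9.6]
width: 0.0088
finger_force: 30.0
```

carry_out(motion="0.002 0 0.005 0.015; 0.002 0 0.01 -0.015; 0.002 0 0.015 0.015; 0.002 0 0.015 -0.015; 0.002 0 0.015 0.015; 0.002 0 0.015 -0.015; 0.002 0 0.015 0; 0.002 0 0.015 0")

```text
time: 16.45
tool_pos: [0.4957, 0.1331, 0.081]
ee_rot: [3.139, -0.0, 1.299]
wrist_force: [-4.8, 0.9, 19.1]
width: 0.0088
finger_force: 30.0
```

Run:
```python
from h import *
o=robot.get_obs();print(o['tool_pos'],o['ee_rot'],o['wrist_force'],o['wrist_torque'])
b=snap('scene','s5')
x,y=340,115
cv2.imwrite('pics/c7.png',cv2.resize(b['image'][y:y+75,x:x+100],(800,600),interpolation=cv2.INTER_CUBIC)[:,:,::-1])
```

```text
[0.49568231 0.13314748 0.08104577] [ 3.13902093e+00 -2.87043772e-04  1.29941556e+00] [-4.81401231  0.93052038 19.12723193] [0.34044813 1.13211957 0.02991665]
```

View pics/c7.png

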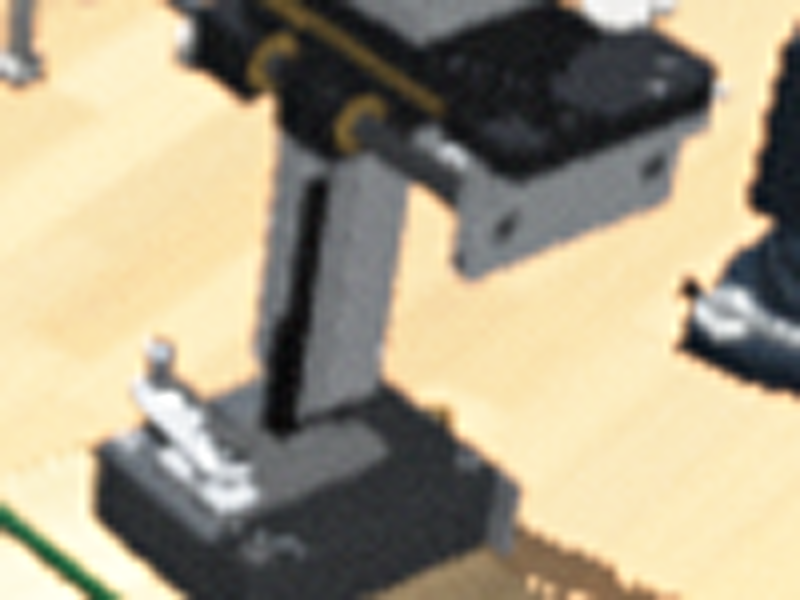

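Depth stops at TCP z 0.081 (expected 0.0814) while the push rose to 19 N, so the collar is on the plate. In the picture the tips sit just above the plate, clear of the cover. Turning clockwise now.

carry_out(motion="0 -0.004 -0.003 0.045; 0 -0.004 -0.003 0.09; 0 -0.004 -0.003 0.135; 0 -0.004 -0.003 0.18; 0 -0.004 -0.003 0.225; 0 -0.004 -0.003 0.27; 0 -0.004 -0.003 0.315; 0 -0.004 -0.003 0.36")

```text
time: 17.3
tool_pos: [0.4944, 0.1345, 0.0811]
ee_rot: [-3.14, -0.001, 0.164]
wrist_force: [-5.7, 4.2, 17.4]
width: 0.0089
finger_force: 30.0
```

Run:
```python
from h import *
o=robot.get_obs();print(o['joint_positions'],o['tool_pos'],o['ee_rot'],o['wrist_force'],o['wrist_torque'])
```

```text
[0.15368756 0.07304944 1.66546114 0.002021   1.4018652  1.56034279] [0.49438882 0.13453908 0.08105023] [-3.13961284e+00 -1.23730129e-03  1.63801295e-01] [-5.72314814  4.17537998 17.41157807] [0.98213458 1.37554937 0.13266458]
```

carry_out(motion="-0.003 -0.003 0 0.045; -0.005 -0.005 0 0.09; -0.005 -0.005 0 0.13; -0.005 -0.005 0 0.17; -0.005 -0.005 0 0.207; -0.005 -0.005 0 0.207; -0.005 -0.005 0 0.207; -0.005 -0.005 0 0.207")

```text
time: 18.1
tool_pos: [0.4944, 0.1354, 0.0811]
ee_rot: [-3.138, -0.001, -0.481]
wrist_force: [-3.1, 5.2, 16.4]
width: 0.0091
finger_force: 30.0
```

Run:
```python
from h import *
o=robot.get_obs();print(o['joint_positions'],o['tool_pos'],o['ee_rot'],o['wrist_force'],o['wrist_torque'],o['width'])
a=snap('top','t6');b=snap('scene','s6')
c=lambda im,x,y,w,h:cv2.resize(im[y:y+h,x:x+w],(400,400),interpolation=cv2.INTER_CUBIC)
cv2.imwrite('pics/c8.png',np.hstack([c(a['image'],370,190,60,60),c(b['image'],345,130,70,70)])[:,:,::-1])
```

```text
[0.1552166  0.07192591 1.66660678 0.00234932 1.39964159 2.20640495] [0.49439687 0.13543838 0.08107819] [-3.13769955e+00 -1.37527744e-03 -4.80790879e-01] [-3.08612732  5.18442251 16.39148493] [1.18770403 0.90096155 0.09081941] 0.009055739459785377
```

View pics/c8.png

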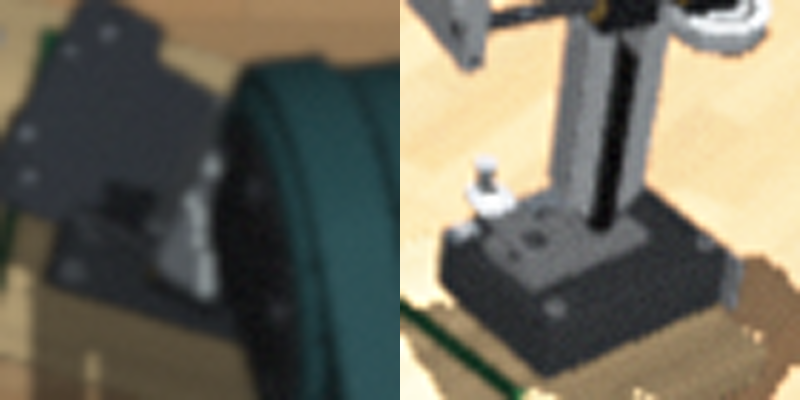

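Run:
```python
from h import *
for f in('s0','s5','s6'):
    im=load(f)['image'][158:174,386:404]; h=cv2.cvtColor(im,cv2.COLOR_RGB2HSV)
    m=(h[...,1]>150)&(h[...,0]>15)&(h[...,0]<35); print(f,m.sum(), [tuple(im[y,x]) for y,x in np.argwhere(m)[:2]], im[8,8:12].tolist())
o=robot.get_obs(); print(o['ee_rot'],o['wrist_torque'],o['wrist_force'])
```

```text
s0 0 [] [[242, 217, 150], [248, 223, 134], [250, 228, 157], [253, 236, 187]]
s5 0 [] [[158, 131, 88], [162, 129, 78], [233, 190, 136], [254, 237, 189]]
s6 0 [] [[252, 225, 177], [255, 242, 197], [255, 242, 199], [254, 242, 203]]
[-3.13769796e+00 -1.33822819e-03 -4.80737559e-01] [1.09103244 0.85262361 0.07804178] [-3.33112451  5.17856712 16.51784652]
```

Run:
```python
from h import *
k=lambda f:cv2.resize(load(f)['image'][152:182,380:410],(260,400),interpolation=cv2.INTER_CUBIC)
cv2.imwrite('pics/c9.png',np.hstack([k('s0'),k('s5'),k('s6')])[:,:,::-1])
```

```text
(no output)
```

View pics/c9.png

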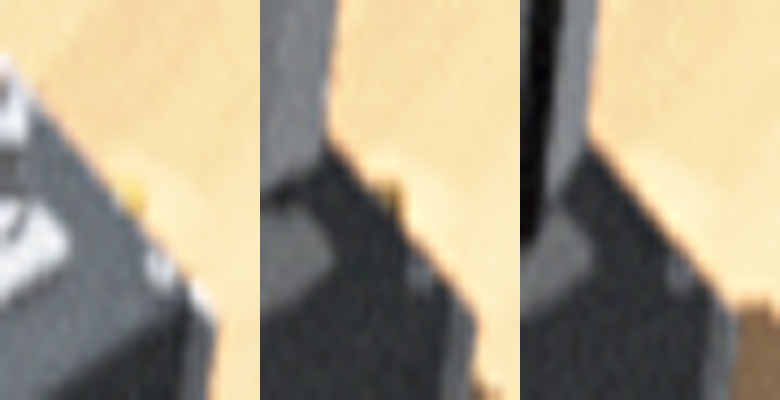

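The tongue shows at (130,190) and (385,195) in the first two panels and is gone in the third, so it has been drawn in. Handing in while holding.

```bash
python3 -c "
from bench import robot
print(robot.close_job())"
```

```text
the job is handed in; nothing more can be done
None
```

The job is handed in: the cover is swung aside, the oblong key is fully home and held turned about a quarter turn clockwise, the latch tongue is drawn in, and the key is still gripped. The judge's result was not returned.

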